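# Weigh the pail of printed gears on the latch hook

### The arm

A 6-joint arm with a two-finger parallel gripper is mounted at the origin on a cart in front of the work surface, level with it; the furniture and walls round the work are solid. World frame = base frame: x ahead of the robot, y to its left, z up, the work surface at z = 0. Lengths are in m, angles in rad, forces in N, time in s.
With the tool pointing down it reaches from about 0.375 to 0.75 m from the base axis. Payload 9 kg.
Tool frame: the origin (TCP) lies at the very end of the fingers, on their centre line; the grasp point (between the pads) lies 19 mm behind it; z points along the fingers, y is the line along which they close (so a half turn about z gives the same grasp; the last joint's range is limited). The gripper opens to 85 mm and grips with 20 to 120 N. Pads are 22 mm wide; open, the fingers measure 114 mm over their backs; the gripper's body (76 mm by 85 mm) begins 54 mm behind the grasp point. The pads swing forward as they close: fully open they stand 13 mm farther back than shut.
Start: joints at [-1.372, 0.104, 0.097, 1.564, 0, 1.353], TCP at [0.243, -0.549, 0.231] pointing down, gripper open.
Joint ranges: [-2.99, 2.99], [-0.84, 1.86], [-1.1, 1.16], [-1.84, 2.11], [-1.51, 1.56], [-3.14, 3.14]. Speed limits (rad/s): [2.22, 2.22, 2.57, 3.14, 3.14, 3.14].

### API

Orientations are given as a unit quaternion [x, y, z, w].
In Python, from station import ctrl gives the robot as it stands. Calls block until the motion is done:
- ctrl.move_ptp(position, orientation): joint-space move of the TCP to a pose.
- ctrl.movel(position, v=0.15, rot=None, threshold=None): straight line of the TCP; rot=None keeps the orientation; v is the mean speed in m/s. With threshold (N) it stops when the force on the tool has changed by that much, and returns True; else False.
- ctrl.movej(angles): joint-space move.
- ctrl.set_gripper(opening, strength=None): opening from 0.0 (shut) to 1.0 (fully open); strength is the grip in N (None keeps the last); returns when the fingers have stopped.
- ctrl.wait(seconds).
- ctrl.inverse_kinematics(position, orientation): joint angles nearest the present ones, or None.
- ctrl.get_image(name): name is "scene" or "top"; returns the picture (384x512x3 uint8, red, green, blue); there is no depth.
- ctrl.camera_params(name): a dict with "fx", "fy", "cx", "cy" (pixels), "eye" and "attitude" of the camera in the world. Camera axes: x right, y down, z forward; pixel columns grow to the right and rows downward; lengths in m; the calibration is good to about 2 mm. A picture is of the moment at which its call begins. camera_params takes no time and is no camera call.
A pose or a line that the arm cannot do raises ctrl.IKError and nothing moves.
- ctrl.finish_job(): hands the job in; it is judged then, once.
Readings, each from a call of its own:
- ctrl.read_time_s(): time.
- ctrl.read_joints(): joint angles.
- ctrl.read_joint_velocities(): joint speeds.
- ctrl.read_tau(): joint torques, N m.
- ctrl.read_position(): TCP position.
- ctrl.read_tool_rot(): TCP orientation.
- ctrl.read_contact_force(): force on the tool from outside, world axes, zero at the start.
- ctrl.read_torque(): the same for the moment, N m.
- ctrl.read_finger_gap(): opening from 0.0 (shut) to 1.0 (fully open).
- ctrl.read_gripper_force(): force on a finger pad.
Only numpy, scipy, OpenCV 4.12 (cv2) and the standard library are available. Lean on these libraries where they do the work, as an engineer would, in place of code of your own. Each camera call takes 0.05 s, during which the arm holds its last target. There are 200 camera calls.

### The job

Weigh the small steel pail of printed gears on the column spring balance: first raise its folded-down bail upright while the pail stays standing where it is, then hang the pail by the middle of the bail grip, pressing the grip down through the hook's spring latch until it sits in the bottom of the hook with the latch sprung shut above it, without ever pressing the balance down near its end stop. Ease off until the balance carries the pail and nothing more, and let go gently so that it neither jumps nor drops. Leave the pail hanging upright and still with both gears inside, and leave the glue bottle, the tape roll and the caliper where they are.

Things in the scene. Friction and masses are not known exactly. Their poses are not given: they have to be found in the camera images.
- pail: Open round steel pail, 80 mm high, 95 mm over the rim, 82 mm at the foot, wall 2.5 mm; origin at the centre of its underside, z up its axis, y along the line through the two bail pivots. With the gears it weighs between 0.34 and 0.84 kg; the weight differs from run to run and is not told
- bail (a joint): angle of the bail about the pail's y axis through the pivots, which are 68 mm above the pail's underside: 0 = upright, positive = swung over to the pail's +x side; about +1.6 when folded down; stops at +1.8 and -1.8. The pivots are slightly stiff (0.02 N m): the bail stays where it is put
- bail_grip (a point): middle of the round black grip sleeve on the crown of the bail, 90 mm from the pivot line; sleeve 9 mm thick, 84 mm long, straight, along the pail's y; 4 mm wire legs at both its ends, 105 mm apart. The hook takes the middle of the sleeve, so pinch it at least 25 mm to one side; it turns stiffly even in a light pinch, so swinging the bail all the way in one pinch tips the pail
- balance: Column spring balance, fixed on the bench: origin on the bench straight below the hook, z up, x from the hook to the column (the open front is -x). Base plate 15 mm high, 104 mm wide, from 60 mm in front of the origin to 145 mm behind it; white column 44 mm wide, its front face 88 mm behind the origin, 304 mm high over its knob
- hook: Steel J-hook (7 mm rod) on the balance's sprung carriage, which slides straight down in the column by 1.67 mm per newton. Origin: where the axis of a seated grip sleeve lies, 215 mm above the bench when unloaded; x to the column, z up. Flat 8 mm floor; throat 22 mm wide in x. End stop at 31 mm; do not press it down more than 28 mm (17 N)
- hook_tip (a point): top of the hook's front tip, 35 mm above and 19 mm in front of the hook's origin; the lip leans outward. Behind the throat the shank rises to an arm, 9 mm wide, that runs back to the column from 12 mm behind the hook's origin, its top 44 mm above it
- latch: Spring latch, a flat strip 8 mm wide and 22.5 mm long across the throat; origin at its pivot on the shank, 11.5 mm behind and 28 mm above the hook's origin. Shut, it lies level, its axes parallel to the hook's; pressed from above, its front end turns down and back against a spring (0.14 to 0.17 N m). It does not turn up past level, so it keeps the sleeve in
- latch_press (a point): where to press: on top of the latch 3 mm in front of the hook's origin, 30 mm above it. A sleeve pressed straight down 0 to 6 mm in front of the origin slips past the latch's end about 4 to 6 mm above its seat; this takes 9 to 15 N at the hook, more than the pail's weight. Nearer the shank it takes more than the balance may bear
- gear_a: Printed gear, 34 mm across, 13 mm thick, lying in the pail; origin under its middle
- gear_b: Printed gear, 34 mm across, 13 mm thick, lying in the pail; origin under its middle
- glue_bottle: Glue bottle, 48 mm across, 135 mm high, a bystander; origin under its middle
- tape_roll: Roll of tape lying flat, 100 mm across, 19 mm thick, bystander; origin under its middle
- caliper: Caliper lying flat, 236 mm long, bystander; origin under its middle
Not all that is in view belongs to the job. What is shaped like the pail but red is not meant.

How it is judged:
By the outcome, as a careful person would: the job done as asked, in the order asked, and still so for the second after the job is handed in, with the robot touching nothing.
It also fails if it takes over 72 s, if anything falls off the work surface, if the arm or the gripper's body presses on something with over 40 N, if the wrist force passes 120 N, or if a joint passes its speed limit or range.

## Working session

There is one attempt and no reset: what is moved stays moved. The work goes in short steps, each a Python script; the robot and the scene stay as the last script left them, time stands still between calls to the robot, and variables do not carry over. Pictures are saved under pics/ and viewed, at most 10 in all, crops included, and the job is handed in when it is done.

```bash
mkdir -p pics; ls; python3 - <<'E'
from station import ctrl
import cv2
for n in("scene","top"):
    im=ctrl.get_image(n); cv2.imwrite(f"pics/{n}0.png",im[...,::-1]); p=ctrl.camera_params(n); print(n,p)
E
```

```text
pics
scene {'fx': 436.1703126297551, 'fy': 436.1703126297551, 'cx': 249.29511299536088, 'cy': 180.04739235336856, 'eye': array([-0.33267605,  0.55794264,  0.93299144]), 'attitude': array([-0.39996634,  0.79020667, -0.41581532,  0.20663487])}
top {'fx': 402.1557909935947, 'fy': 402.1557909935947, 'cx': 251.40481958211774, 'cy': 193.10241929123447, 'eye': array([ 0.31794412, -0.10896659,  1.22250319]), 'attitude': array([-0.66800288,  0.73463715, -0.08543533,  0.08234814])}
```

View pics/scene0.png

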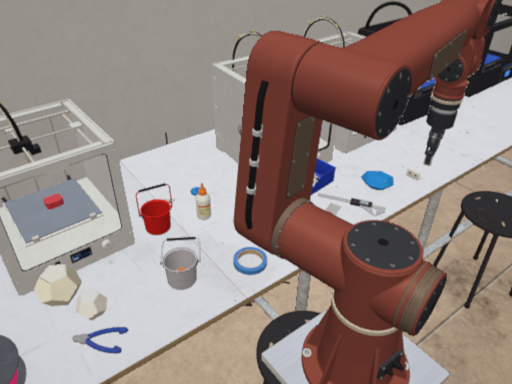

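View pics/top0.png

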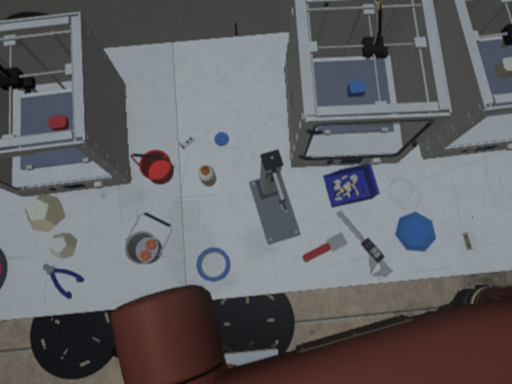

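The top view shows the grey pail at (145,247) with its bail grip at about (157,219), the balance base around (273,210) with the hook near (283,205), and the red decoy at (157,167). The scene view shows the pail at (181,268), while the arm hides the balance.

```bash
cat > h.py <<'E'
from station import ctrl
import cv2, numpy as np
from scipy.spatial.transform import Rotation as R
def ray(n,u,v):
    p=ctrl.camera_params(n); d=R.from_quat(p['attitude']).apply([(u-p['cx'])/p['fx'],(v-p['cy'])/p['fy'],1]); return p['eye'],d
def onz(n,u,v,z):
    e,d=ray(n,u,v); return e+d*(z-e[2])/d[2]
def proj(n,P):
    p=ctrl.camera_params(n); c=R.from_quat(p['attitude']).inv().apply(np.asarray(P)-p['eye']); return np.array([p['fx']*c[...,0]/c[...,2]+p['cx'],p['fy']*c[...,1]/c[...,2]+p['cy']]).T
def tri(u1,u2):
    (a,d),(b,f)=ray("scene",*u1),ray("top",*u2); s=np.linalg.lstsq(np.c_[d,-f],b-a,rcond=None)[0]
    return (a+d*s[0]+b+f*s[1])/2, np.linalg.norm(a+d*s[0]-b-f*s[1])
def crop(n,x0,y0,x1,y1,k,name):
    im=ctrl.get_image(n)[y0:y1,x0:x1,::-1]; cv2.imwrite(f"pics/{name}.png",cv2.resize(im,None,fx=k,fy=k,interpolation=cv2.INTER_CUBIC))
E
python3 - <<'E'
from h import *
crop("top",110,140,310,285,4,"t1")
crop("scene",130,180,230,300,5,"s1")
for u,v,z in[(145,247,.05),(157,219,.07),(283,205,.25)]: print(onz("top",u,v,z))
print(tri((181,239),(157,219)))
E
```

```text
[0.47053268 0.19581457 0.05      ]
[0.54589279 0.15322675 0.07      ]
[ 0.51568297 -0.19930647  0.25      ]
(array([0.54481152, 0.15196245, 0.06890556]), np.float64(0.003817373127009266))
```

View pics/t1.png

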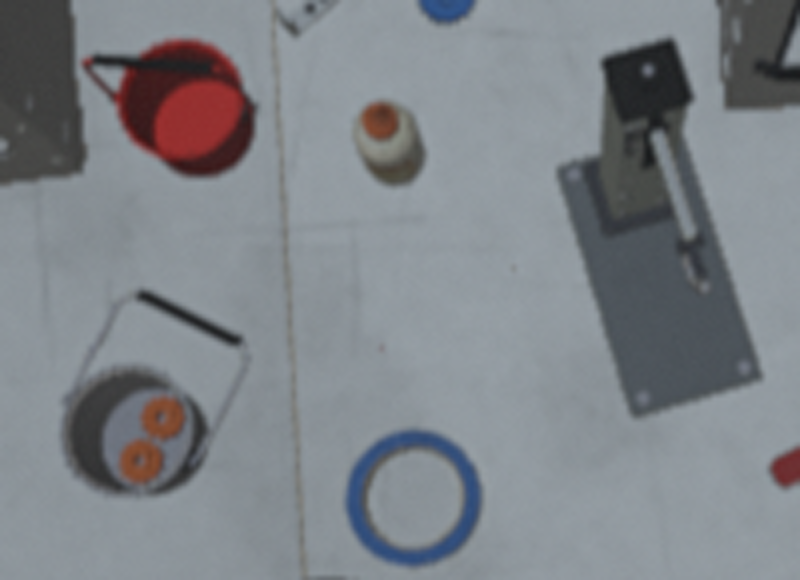

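View pics/s1.png

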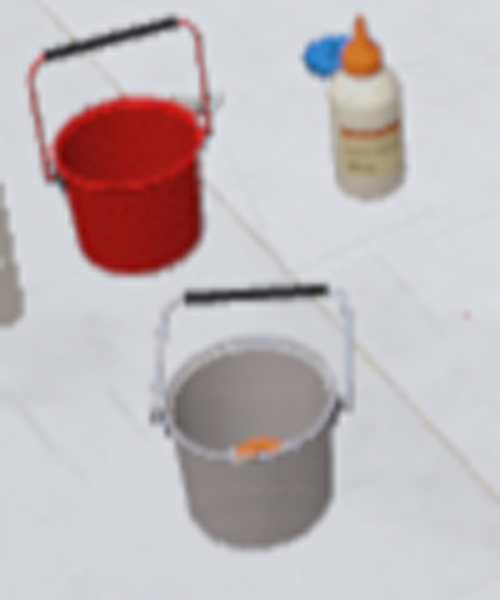

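The pail's rim centre is at (143.75,247.5) and the grip ends are at (144.5,213.5) and (170.5,225.5). The balance plate's front corners are at (269.2,244.2) and (300.5,234.2), its back-left corner at (249.2,182.5) and the hook tip at about (286,212.5).

```bash
python3 - <<'E'
from h import *
g1=onz("top",144.5,213.5,.066);g2=onz("top",170.5,225.5,.066)
c=onz("top",143.75,247.5,.08); print("grip",g1,g2,(g1+g2)/2,np.linalg.norm(g1-g2),"pail",c)
m=(g1+g2)/2; print("dist",np.linalg.norm((m-c)[:2]),"dir from grip ends",np.degrees(np.arctan2(*(g1-g2)[1::-1])), "dir radial",np.degrees(np.arctan2(*(m-c)[1::-1])))
a=onz("top",269.2,244.2,.015);b=onz("top",300.5,234.2,.015);k=onz("top",249.2,182.5,.015)
print("front",a,b,np.linalg.norm(a-b),"len",np.linalg.norm(k-a))
x=(k-a)/np.linalg.norm(k-a); print("x dir deg",np.degrees(np.arctan2(x[1],x[0])), np.degrees(np.arctan2(*(a-b)[1::-1])))
o=(a+b)/2+x*.06; print("origin",o)
for u in[(286.2,212.5),(286.8,211),(282.5,200)]: print(onz("top",*u,.25))
print("tip pred",o-.019*x, proj("top",o*[1,1,0]-.019*x*[1,1,0]+[0,0,.25]))
kn=onz("top",110+648/4,140+70/4,.304); print("knob",kn, (kn-o)@x)
# gears
for u in[(163,417),(141,461)]: print(onz("top",110+u[0]/4,140+u[1]/4,.016))
E
```

```text
grip [0.56650654 0.19000412 0.066     ] [0.52378677 0.11575655 0.066     ] [0.54514666 0.15288033 0.066     ] 0.08566026608725034 pail [0.46554971 0.19159643 0.08      ]
dist 0.08851332756720862 dir from grip ends 60.08520217548831 dir radial -25.93836922214832
front [ 0.44815409 -0.16650969  0.015     ] [ 0.46913026 -0.26348475  0.015     ] 0.09921775768342407 len 0.20079360046547448
x dir deg 12.046910260416048 102.20531830871981
origin [ 0.5173208  -0.20247447  0.015     ]
[ 0.4962152  -0.20501538  0.25      ]
[ 0.49980404 -0.20691281  0.25      ]
[ 0.52837382 -0.19949637  0.25      ]
tip pred [ 0.49873924 -0.20644001  0.015     ] [286.65853654 211.44133805]
knob [ 0.62300376 -0.18111044  0.304     ] 0.10781444522318165
[0.48155452 0.18718783 0.016     ]
[0.45034179 0.20468933 0.016     ]
```

```bash
cat >> h.py <<'E'
def rot(yaw,phi=0.):
    "tool down, closing line along yaw; phi = lean about the horizontal axis so the body leans to -yaw dir"
    y=np.array([np.cos(yaw),np.sin(yaw),0]); z=np.array([0,0,-1.]); M=R.from_matrix(np.c_[np.cross(y,z),y,z])
    ax=np.cross([0,0,1.],y)
    return (R.from_rotvec(-phi*ax)*M)
def tcp(grasp,r): return np.asarray(grasp)+.019*r.apply([0,0,1.])
E
python3 - <<'E'
from h import *
im=ctrl.get_image("top").astype(int); m=np.zeros(im.shape[:2],np.uint8)
m[205:233,135:178]=(im[205:233,135:178].max(2)<75)
n,l,s,c=cv2.connectedComponentsWithStats(m); i=1+np.argmax(s[1:,4]); v,u=np.nonzero(l==i)
P=np.array([onz("top",a,b,.0654) for a,b in zip(u,v)]); g=P.mean(0); _,_,V=np.linalg.svd(P-g); e=V[0]*np.sign(V[0][1])
yaw=np.arctan2(e[1],e[0])-np.pi/2; x=np.array([np.cos(yaw),np.sin(yaw),0]); pc=g-x*.09
t=(P-g)@e
print(len(u),"grip",g,"yaw",np.degrees(yaw),"len",np.ptp(t),"pail",pc, "mid",g+e*(t.max()+t.min())/2)
for yw in (yaw,yaw+np.pi):
  for s in(1,-1):
    r=rot(yw);q=ctrl.inverse_kinematics(tcp(g+s*.029*e+[0,0,.1],r),r.as_quat()); print(yw,s,q)
    r2=rot(yw,0.7 if yw==yaw else -.7);print("  tilt",ctrl.inverse_kinematics(tcp(g+s*.029*e+[-.02,0,.06],r2),r2.as_quat()))
    hy=np.radians(12.1)+(yw-yaw); hv=np.array([-np.sin(np.radians(12.1)),np.cos(np.radians(12.1)),0]); r3=rot(hy)
    print("  hook",ctrl.inverse_kinematics(tcp(np.array([.517,-.2025,.267])+s*.029*hv,r3),r3.as_quat()))
E
```

```text
50 grip [0.54617971 0.15434437 0.0654    ] yaw -31.35325586760419 len 0.08045697568151113 pail [0.46932191 0.20117255 0.0654    ] mid [0.54639573 0.15469891 0.0654    ]
-0.5472175461099245 1 [ 0.08711038  0.07163765 -0.09081551  1.40834317  0.          2.20512425]
  tilt [ 0.34165154 -0.44824362 -0.77712242  0.75386727 -0.52376562  2.32638674]
  hook [-0.57095956 -0.07535413 -0.05343135  1.59271911  0.          0.78865193]
-0.5472175461099245 -1 [-3.94005585e-05 -5.78341175e-02 -2.20833990e-01  1.40779645e+00
  0.00000000e+00  2.11797447e+00]
  tilt [ 0.25133688 -0.6922576  -0.94456805  0.78715899 -0.47966745  2.23647015]
  hook [-0.64428615  0.02198838  0.04231834  1.59112628  0.          0.71532534]
2.594375107479869 1 [ 0.08711038  0.07163765 -0.09081551  1.40834317  0.         -0.9364684 ]
  tilt [ 0.34165154 -0.44824362 -0.77712242  0.75386727 -0.52376562 -0.81520591]
  hook [-0.57095956 -0.07535413 -0.05343135  1.59271911  0.         -2.35294073]
2.594375107479869 -1 [-3.94005585e-05 -5.78341175e-02 -2.20833990e-01  1.40779645e+00
  0.00000000e+00 -1.02361818e+00]
  tilt [ 0.25133688 -0.6922576  -0.94456805  0.78715899 -0.47966745 -0.90512251]
  hook [-0.64428615  0.02198838  0.04231834  1.59112628  0.         -2.42626731]
```

```bash
python3 - <<'E'
from h import *
print("rim scene",onz("scene",180.4,259.6,.08),"rim top",onz("top",143.75,247.5,.08),"piv top",onz("top",142.9,248.1,.068))
yaw=np.radians(-30.); e=np.array([np.sin(-yaw),np.cos(yaw),0]); g=np.array([.5460,.1540,.0654]); r=rot(yaw)
t0=ctrl.read_time_s()
p=ctrl.read_position(); ctrl.movel([p[0]+.05,p[1]+.05,.42],v=.3)
print(ctrl.read_time_s()-t0)
ctrl.set_gripper(.36)
ctrl.move_ptp(tcp(g+.029*e+[0,0,.35],r),r.as_quat()); print(ctrl.read_time_s()-t0)
ctrl.movel(tcp(g+.029*e+[0,0,.07],r),v=.25)
print(ctrl.read_time_s()-t0,ctrl.read_contact_force(),ctrl.read_finger_gap())
a=ctrl.get_image("scene"); b=ctrl.get_image("top")
k=lambda im,x0,y0,x1,y1:cv2.resize(im[y0:y1,x0:x1,::-1],(400,400),interpolation=cv2.INTER_CUBIC)
cv2.imwrite("pics/p2.png",np.hstack([k(a,130,190,250,310),k(b,110,170,210,270)]))
cv2.imwrite("pics/sc2.png",a[...,::-1])
E
```

```text
rim scene [0.46036303 0.19777343 0.08      ] rim top [0.46554971 0.19159643 0.08      ] piv top [0.46561606 0.19723492 0.068     ]
0.825
3.9749999999999996
5.2417 [ 0.71706381 -0.35270996 -0.05494909] 0.3604918715114196
```

View pics/p2.png

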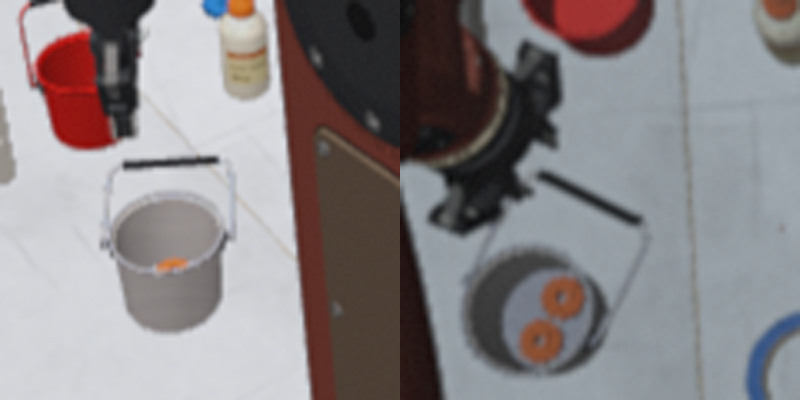

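View pics/sc2.png

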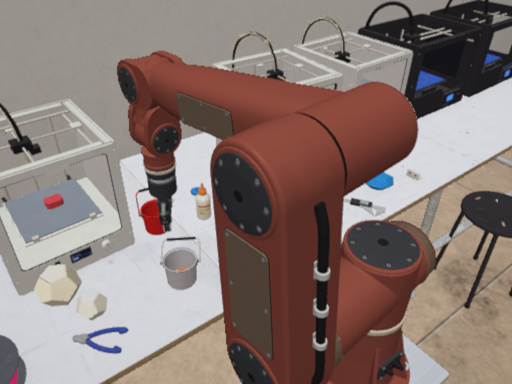

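The pictures show the open gripper just above the +y end of the bail. The sleeve ends are at about (144.5,213.6) and (170,225) in the top view, and (167,239.6) and (195.6,238) in the scene view. I'll check the numbers before descending.

```bash
python3 - <<'E'
from h import *
E1,_=A=tri((167,239.4),(144.7,213.7)); E2,_2=B=tri((195.6,238),(170.2,225.4)); print(A,B); d=E1-E2; print(np.degrees(np.arctan2(d[1],d[0]))-90, np.linalg.norm(d),(E1+E2)/2)
print("scene only",[onz("scene",*u,.0654) for u in((167,239.4),(195.6,238))])
p=ctrl.read_position(); print(p,"TCP in top",proj("top",p),"crop",(proj("top",p)-[110,170])*4+[400,0],"scene crop",(proj("scene",p)-[130,190])*400/120)
y=R.from_quat(ctrl.read_tool_rot()).apply([0,1,0])
for s in(-1,1): print((proj("top",p+s*.05*y+[0,0,.06])-[110,170])*4+[400,0])
E
```

```text
(array([0.5635778 , 0.18670575, 0.07205954]), np.float64(0.0028904996218996697)) (array([0.52281042, 0.11509352, 0.06893988]), np.float64(0.002430388637751989))
-29.651972976828645 0.08246225174527126 [0.54319411 0.15089963 0.07049971]
scene only [array([0.56914312, 0.18297522, 0.0654    ]), array([0.52523066, 0.11255101, 0.0654    ])]
[0.56150752 0.17917165 0.11809877] TCP in top [143.48935889 211.42041014] crop [533.95743557 165.68164057] scene crop [125.28711186 121.73905647]
[473.57354001 216.24766816]
[545.25559359  81.85413351]
```

```bash
python3 - <<'E'
from h import *
yaw=np.radians(-30.); X=np.array([np.cos(yaw),np.sin(yaw),0]); e=np.array([np.sin(-yaw),np.cos(yaw),0]); r=rot(yaw)
g=np.array([.5450,.1525,.067])+.029*e
ctrl.movel(tcp(g,r),v=.1); f0=np.array(ctrl.read_contact_force()); print(f0)
ctrl.set_gripper(0.,20); print("gap",ctrl.read_finger_gap(),ctrl.read_gripper_force(),np.array(ctrl.read_contact_force())-f0)
th0=1.6; c0=g-.09*(np.sin(th0)*X+np.cos(th0)*np.array([0,0,1]))
for th in np.arange(1.5,.89,-.1):
    q=rot(yaw,th0-th); s=c0+.09*(np.sin(th)*X+np.cos(th)*np.array([0,0,1]))
    ctrl.movel(tcp(s,q),v=.05,rot=q.as_quat()); print(round(th,2),np.round(np.array(ctrl.read_contact_force())-f0,2),round(ctrl.read_finger_gap(),3))
print(ctrl.read_time_s()); print(c0-.029*e)
a=ctrl.get_image("scene"); b=ctrl.get_image("top")
k=lambda im,x0,y0,x1,y1:cv2.resize(im[y0:y1,x0:x1,::-1],(400,400),interpolation=cv2.INTER_CUBIC)
cv2.imwrite("pics/p3.png",np.hstack([k(a,130,190,250,310),k(b,110,170,210,270)]))
E
```

```text
[-0.18541088  0.34563226 -1.01328393]
gap 0.09676314843733995 19.641535878181458 [-0.94428147  1.73559617  1.62685514]
1.5 [0.67 1.38 0.43] 0.098
1.4 [0.69 1.89 1.81] 0.094
1.3 [1.11 2.66 1.28] 0.1
1.2 [1.18 2.35 1.14] 0.094
1.1 [0.61 1.46 1.17] 0.097
1.0 [ 0.46  2.4  -0.21] 0.093
0.9 [1.28 2.02 0.24] 0.095
9.075
[0.46709095 0.19748081 0.06962796]
```

View pics/p3.png

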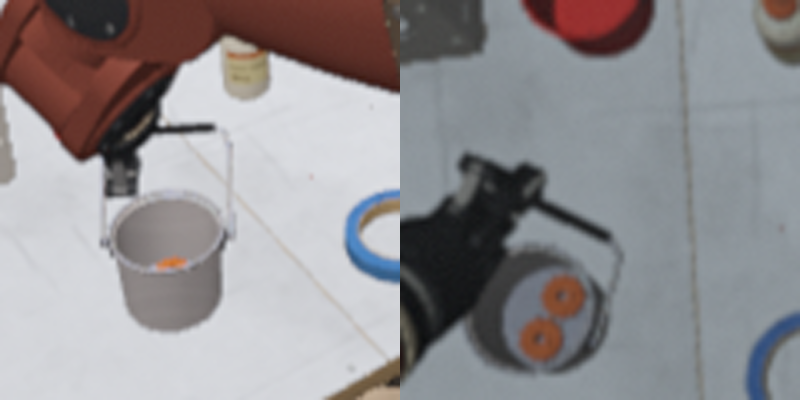

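The pail stands where it was, and the bail is half up in the pinch. Next I'll let go, come back to vertical and push the bail upright with a loose cage.

```bash
python3 - <<'E'
from h import *
yaw=np.radians(-30.); X=np.array([np.cos(yaw),np.sin(yaw),0]); Z=np.array([0,0,1.]); e=np.array([np.sin(-yaw),np.cos(yaw),0]); r=rot(yaw)
c0=np.array([.46709,.19748,.06963])+.029*e; S=lambda th:c0+.09*(np.sin(th)*X+np.cos(th)*Z)
ctrl.set_gripper(.26)
ctrl.movel(tcp(S(.9),r),v=.05,rot=r.as_quat()); 
ctrl.set_gripper(.18); print(ctrl.read_time_s(),ctrl.read_finger_gap(),np.round(ctrl.read_contact_force(),2))
for th in np.arange(.8,-.01,-.1):
    ctrl.movel(tcp(S(th)-.003*X,r),v=.06); print(round(th,2),np.round(ctrl.read_contact_force(),1),end=' ')
ctrl.movel(tcp(S(0),r),v=.05); ctrl.set_gripper(0.,20); f=np.round(ctrl.read_contact_force(),2)
print("\n",ctrl.read_time_s(),f,ctrl.read_finger_gap(),ctrl.read_gripper_force())
a=ctrl.get_image("scene"); b=ctrl.get_image("top")
k=lambda im,x0,y0,x1,y1:cv2.resize(im[y0:y1,x0:x1,::-1],(400,400),interpolation=cv2.INTER_CUBIC)
cv2.imwrite("pics/p4.png",np.hstack([k(a,130,190,250,310),k(b,110,170,210,270)]))
E
```

```text
10.5583 0.17683495827958673 [-0.27  0.55  0.14]
0.8 [ 0.6 -0.7  0.3] 0.7 [-0.  -0.4  0.3] 0.6 [ 0.4 -0.2  0.5] 0.5 [ 0.   0.1 -0.7] 0.4 [0.2 0.  0.3] 0.3 [-1.  -0.5 -0.6] 0.2 [-0.   0.3 -0.3] 0.1 [ 0.3 -0.1 -0.2] 0.0 [ 0.4  0.2 -0.2] 
 13.7583 [ 0.43 -0.65 -0.39] 0.09916859060353027 19.42913442850113
```

View pics/p4.png

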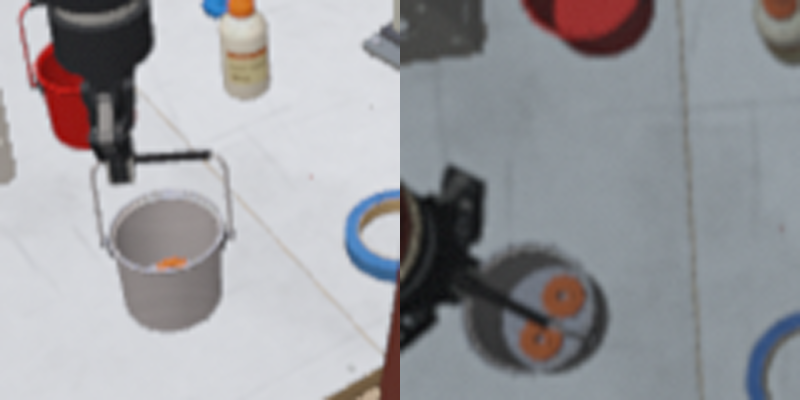

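The bail stands upright with the pail unmoved and the pinch on its +y half; the free sleeve end is at about (147,251) in the top view. Now I'll grip firmly, lift, weigh and go to the staging point in front of the hook.

```bash
cat >> h.py <<'E'
def F(n=20):
    a=[]
    for _ in range(n): a.append(ctrl.read_contact_force()); ctrl.wait(.01)
    return np.mean(a,0)
O=np.array([.5173,-.2025,.215]); HY=np.radians(12.1); hx=np.array([np.cos(HY),np.sin(HY),0]); hy=np.array([-np.sin(HY),np.cos(HY),0]); hr=rot(HY)
def H(x,y,z): return tcp(O*[1,1,0]+x*hx+y*hy+[0,0,z],hr)
E
python3 - <<'E'
from h import *
yaw=np.radians(-30.); e=np.array([np.sin(-yaw),np.cos(yaw),0])
end=onz("top",147.2,251.3,.158); p=ctrl.read_position(); print("end dist",(end-p)@e)
ctrl.set_gripper(0.,110); f0=F(); print(f0)
ctrl.movel(p+[0,0,.11],v=.08); ctrl.wait(.3); f1=F(30); print("W",f1-f0,ctrl.read_torque(),ctrl.read_finger_gap())
ctrl.movel(H(-.115,.029,.268),v=.13,rot=hr.as_quat()); ctrl.wait(.3); f2=F(30); print("W",f2,ctrl.read_time_s(),ctrl.read_position(),H(-.115,.029,.268))
a=ctrl.get_image("scene"); b=ctrl.get_image("top")
k=lambda im,x0,y0,x1,y1:cv2.resize(im[y0:y1,x0:x1,::-1],(400,400),interpolation=cv2.INTER_CUBIC)
cv2.imwrite("pics/s5.png",a[...,::-1]);cv2.imwrite("pics/t5.png",b[...,::-1])
cv2.imwrite("pics/p5.png",np.hstack([k(a,220,80,370,230),k(b,220,130,340,250)]))
E
```

```text
end dist -0.070653679898275
[ 0.10239223 -0.60743387  2.1375107 ]
W [-0.03950798  0.58806012 -9.43060119] [ 0.17386918 -0.08704255  0.04920089] 0.058184466564884234
W [ 0.11553997 -0.14397591 -7.35334836] 20.3167 [ 0.39878066 -0.19823936  0.24900837] [ 0.39877599 -0.19825042  0.249     ]
```

View pics/p5.png

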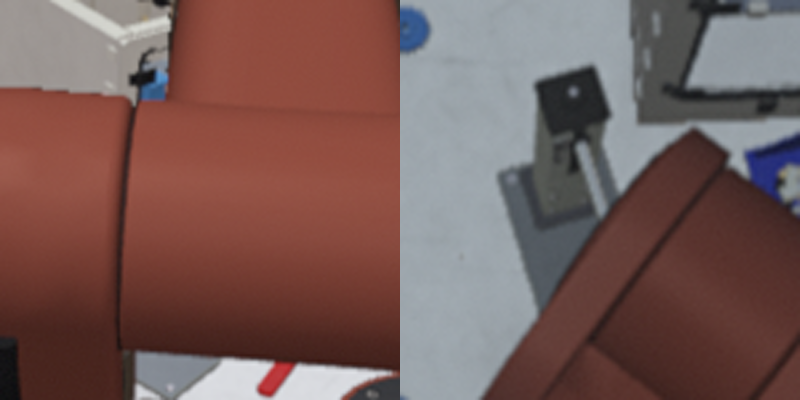

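The arm hides the hook in both views, so I'll go in by the calibrated position with force guarding. The pail weighs about 7.35 N.

```bash
python3 - <<'E'
from h import *
W=7.35
print("hit",ctrl.movel(H(-.0035,.029,.268),v=.06,threshold=5)); ctrl.wait(.2); f=F(); print(np.round(f,2),ctrl.read_time_s(),ctrl.read_torque())
for z in np.arange(.260,.2199,-.004):
    ctrl.movel(H(-.0035,.029,z),v=.04); f=F(10); N=f[2]+W; zz=ctrl.read_position()[2]+.019
    rr=zz-(.215-.00167*N); print(round(zz,4),"N %.1f r %.1f mm"%(N,rr*1e3),np.round([f@hx,f@hy],1))
    if N>12: break
print(ctrl.read_time_s())
E
```

```text
hit False
[-0.    0.11 -7.46] 22.7917 [0.22834341 0.03286422 0.03192457]
0.2599 N 0.1 r 45.1 mm [ 0.1 -0.5]
0.2559 N 0.1 r 41.2 mm [-0.4  0. ]
0.252 N 0.4 r 37.7 mm [-0.5 -0.1]
0.2482 N 2.7 r 37.7 mm [ 0.9 -0.6]
0.2443 N 4.9 r 37.5 mm [ 1.2 -0.7]
0.2403 N 6.9 r 36.8 mm [ 1.4 -0.6]
0.2363 N 9.3 r 36.9 mm [ 1.5 -0.3]
0.2321 N 10.7 r 35.1 mm [ 0.3 -0.6]
0.2283 N 12.0 r 33.3 mm [ 0.3 -0.1]
25.8917
```

Contact came on the latch, and it started turning at about 10 N, which is as expected. I'll press on, guarded at 16 N.

```bash
python3 - <<'E'
from h import *
W=7.35; z=.228; last=0
while z>.186:
    z-=.002
    ctrl.movel(H(-.0035,.029,z),v=.04); f=F(8); N=f[2]+W; zz=ctrl.read_position()[2]+.019
    rr=zz-(.215-.00167*N); print(round(zz,4),"N %.1f r %.1f"%(N,rr*1e3),np.round([f@hx,f@hy],1),np.round(ctrl.read_torque(),2))
    if N>16 or N<last-1.5: break
    last=N
print(ctrl.read_time_s())
E
```

```text
0.2263 N 12.2 r 31.7 [ 0.9 -0.2] [-0.12 -0.2   0.03]
0.2244 N 13.1 r 31.2 [ 1.1 -0. ] [-0.1  -0.25  0.06]
0.2225 N 13.5 r 30.0 [0.4 0.4] [-0.11 -0.18  0.03]
0.2204 N 13.5 r 28.0 [-0.4  0.2] [-0.14  0.02  0.01]
0.2182 N 13.2 r 25.2 [-2.6  0.1] [-0.23  0.42 -0.04]
0.2154 N 8.3 r 14.2 [-5.1  0.1] [-0.19  0.95 -0.14]
27.7917
```

```bash
python3 - <<'E'
from h import *
W=7.35; z=ctrl.read_position()[2]+.019; rs=[]
while z>.190:
    z-=.0015
    ctrl.movel(H(-.0035,.029,z),v=.04); f=F(8); N=f[2]+W; zz=ctrl.read_position()[2]+.019
    rr=zz-(.215-.00167*N); rs.append(rr); print(round(zz,4),"N %.1f r %.1f"%(N,rr*1e3),np.round([f@hx,f@hy],1),np.round(ctrl.read_torque(),2))
    if N>14.5 or (rr<.006 and len(rs)>2 and rs[-3]-rr<.001): break
print(ctrl.read_time_s())
E
```

```text
0.2133 N 3.0 r 3.3 [ 4.2 -0.5] [ 0.31 -0.88  0.11]
0.2123 N 3.2 r 2.6 [5.2 0.4] [ 0.5  -0.96  0.19]
0.2108 N 3.9 r 2.3 [5.4 1. ] [ 0.57 -0.99  0.18]
0.2095 N 4.8 r 2.5 [5.4 1.5] [ 0.63 -0.91  0.14]
29.0583
```

The sleeve has snapped past the latch and is following the hook, so it is seated. A 5 N side force says it sits against the front curve, so I'll centre it and then settle until the wrist force is zero.

```bash
python3 - <<'E'
from h import *
W=7.35; x=-.0035; z=ctrl.read_position()[2]+.019
for _ in range(8):
    f=F(8); N=f[2]+W; print("x %.4f z %.4f"%(x,z),"N %.1f r %.1f"%(N,(z-.215+.00167*N)*1e3),np.round([f@hx,f@hy],1),np.round(ctrl.read_torque(),2))
    if f@hx<1: break
    x+=.001; ctrl.movel(H(x,.029,z),v=.02)
for _ in range(5):
    dz=np.clip((F(15)[2])*.00167,-.004,.004)
    if abs(dz)<.0005: break
    z+=dz; ctrl.movel(H(x,.029,z),v=.02); f=F(15); N=f[2]+W; print("x %.4f z %.4f"%(x,z),"N %.1f r %.1f"%(N,(z-.215+.00167*N)*1e3),np.round([f@hx,f@hy],1),np.round(ctrl.read_torque(),2))
print(ctrl.read_time_s())
b=ctrl.get_image("top");a=ctrl.get_image("scene")
cv2.imwrite("pics/p6.png",np.hstack([cv2.resize(i[:,:,::-1],(400,300)) for i in(a,b)]))
E
```

```text
x -0.0035 z 0.2095 N 4.8 r 2.5 [5.  1.6] [ 0.59 -0.98  0.1 ]
x -0.0025 z 0.2095 N 4.4 r 1.9 [1.1 1.1] [ 0.49 -0.16  0.06]
x -0.0015 z 0.2095 N 4.6 r 2.1 [-1.4  0.7] [ 0.13  0.3  -0.05]
x -0.0015 z 0.2055 N 7.1 r 2.3 [-2.6  0.6] [-0.02  0.59 -0.02]
x -0.0015 z 0.2044 N 7.5 r 1.9 [-2.9  0.3] [-0.09  0.69 -0.13]
30.9833
```

```bash
python3 - <<'E'
from h import *
W=7.35; z=ctrl.read_position()[2]+.019; x=-.0022
ctrl.movel(H(x,.029,z),v=.02); 
for s in(60,25):
    ctrl.set_gripper(0.,s); ctrl.wait(.2); f=F(20); print(s,"z %.4f Fz %.2f"%(z,f[2]),np.round([f@hx,f@hy],2),np.round(ctrl.read_torque(),2),ctrl.read_finger_gap())
    if abs(f[2])>.5: z+=np.clip(f[2]*.00167,-.002,.002); ctrl.movel(H(x,.029,z),v=.02)
    if abs(f@hx)>.8: x+=f@hx/3500; ctrl.movel(H(x,.029,z),v=.02)
ctrl.wait(.3); f=F(20); print("before",np.round(f,2),[f@hx,f@hy],x,z)
g=ctrl.read_finger_gap()
for o in(g+.01,g+.02,g+.035,g+.06,.2,.28): ctrl.set_gripper(o,20); ctrl.wait(.1)
f=F(10); print("open",np.round(f,2),ctrl.read_finger_gap(),ctrl.read_time_s())
E
```

```text
60 z 0.2045 Fz -0.21 [3.85 0.28] [ 0.18 -0.84  0.11] 0.060697067044089774
25 z 0.2045 Fz 0.07 [-4.59 -0.31] [-0.31  0.96 -0.12] 0.06392237384481174
before [4.31 1.08 0.15] [np.float64(4.4362717749443865), np.float64(0.15253248350853332)] -0.002412139908903856 0.20445488917144666
open [-0.02  0.14 -0.08] 0.2819368327323563 35.5
```

```bash
python3 - <<'E'
from h import *
print(ctrl.movel(H(-.0024,.029,.30),v=.06,threshold=4), F(5))
ctrl.movel(H(-.0024,.029,.45),v=.2)
q=np.array(ctrl.read_joints()); q[0]-=.9; ctrl.movej(q); print(ctrl.read_time_s())
a=ctrl.get_image("scene"); b=ctrl.get_image("top")
k=lambda im,x0,y0,x1,y1:cv2.resize(im[y0:y1,x0:x1,::-1],(400,400),interpolation=cv2.INTER_CUBIC)
cv2.imwrite("pics/p7.png",np.hstack([cv2.resize(a[...,::-1],(400,300)),k(b,225,140,325,240)[50:350]]))
E
```

```text
False [-0.3860489   0.15194416 -0.08024229]
39.8917
```

View pics/p7.png

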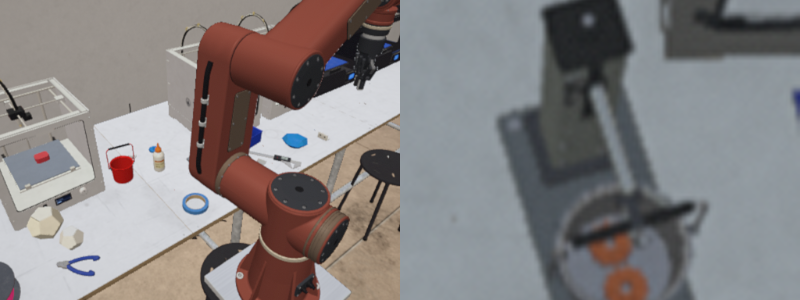

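The pail hangs on the hook with both gears inside. The sleeve is centred, with its ends at crop (572,240) and (695,205) and the hook at about (635,222). I'll check that it is still, then hand in.

```bash
python3 - <<'E'
from h import *
k=lambda:ctrl.get_image("top")[190:250,255:320].astype(float)
a=k();
for _ in range(3):
    ctrl.wait(.7); b=k(); print(abs(a-b).mean(),abs(a-b).max()); a=b
print(ctrl.read_time_s(),ctrl.finish_job())
E
```

```text
0.7743589743589744 4.0
0.7768376068376068 5.0
0.7771794871794871 5.0
the job is handed in; nothing more can be done
42.2917 None
```

The job is handed in at about 42 s: the pail (about 7.35 N, 0.75 kg) hangs still by mid-grip with both gears inside, peak hook load was about 13.5 N, and the shut latch is inferred from force and height readings, not seen on camera.

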